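Slide a board carrier under the leaf spring of a test jig

TASK

Load the blue board carrier into the test jig using fingertips only: press its grooved rear deck down hard against the orange spring plate under it, keep it pressed while you push it along the channel under the grey bridge and its steel leaf spring, until the nose is fully home against the end stop and the orange plate has sprung up behind the tail. Do not lift or carry the carrier, and leave the other things on the bench where they are. Finish with the hand clear of everything.

Things in the scene. Friction and masses are not known exactly. Their poses are not given: they have to be found in the camera images.
- jig: Fixed dark steel base plate, 210x84x10 mm, with black channel walls 60 mm apart (tops 22 mm above the bench). Origin: centre of the plate's underside, on the bench; x = push direction along the channel, z up. Channel floor 10 mm above the bench. The orange lift plate lies at x = -90 to -27 mm. The black end stop, 24 mm high, has its face at x = +88 mm.
- bridge (a point): Middle of the underside of the grey bridge, 25 mm above the bench, at jig x = +45 mm; axes as the jig's. The bridge bar is 16 mm wide along x and spans the channel; its top is 36 mm above the bench, two screw heads 39 mm.
- carrier: Loose blue carrier, 110 (x) x 56 x 12 mm, 130 g, lying in the channel. Origin: centre of its underside; x to the nose (green board), z up. Yellow cross rib, 12.5 mm above the deck, at x = -9 to +1 mm; grooved deck to press on at x = -55 to -9 mm. Starts 17 mm above the bench, where its nose would hit the bridge; pressed down it is 10 mm above and passes 3 mm under it. Home: jig x = +33 mm.
- press_land (a point): Centre of the carrier's grooved rear deck, on its top surface (carrier x = -32 mm); 23 mm behind the rear face of the yellow rib. Axes as the carrier's.
- nose (a point): Middle of the carrier's nose end face (carrier x = +55 mm, half-way up).
- catch (a joint): The orange spring plate: 0 = up (top 7 mm above the channel floor), 0.007 m = pressed flush with the floor. It takes about 5 N to start and 9 N to press flush. It springs up behind the carrier's tail when the carrier is home.
- leaf (a joint): The steel leaf spring under the bridge: 0 = at rest, slanting down along the push direction, its tip at jig x = +75 mm, 14 mm above the bench; grows in rad as it is lifted; about 0.2 with the carrier's nose under it, when it presses down with about 6 N.
- heatsink: finned aluminium heatsink, 40x40x12 mm, lying just beyond the jig's end stop; bystander, origin at the centre of its underside
- dc_plug: black round DC plug, 13x44x13 mm, lying beside the jig; bystander, origin at the centre of its underside
- red_adapter: red adapter board with two black headers, 32x64x24 mm, to the right; bystander, origin at the centre of its underside
- red_driver: thin red screwdriver, 11x135x10 mm, to the left; bystander, origin at the centre of its underside
- cube_charger: white cube charger, 45x44x45 mm, to the left; bystander, origin at the centre of its underside

How it is judged:
By the outcome, as a careful person would: the job done as asked, in the order asked, and still so for the second after the job is handed in, with the robot touching nothing.
It also fails if it takes over 38 s, if anything falls off the work surface, if the arm or the gripper's body presses on something with over 40 N, if the wrist force passes 120 N, or if a joint passes its speed limit or range.

ROBOT

A 6-joint arm with a two-finger parallel gripper is mounted at the origin on a cart in front of the work surface, level with it; the furniture and walls round the work are solid. World frame = base frame: x ahead of the robot, y to its left, z up, the work surface at z = 0. Lengths are in m, angles in rad, forces in N, time in s.
With the tool pointing down it reaches from about 0.35 to 1 m from the base axis. Payload 7.1 kg.
Tool frame: the origin (TCP) lies between the finger pads; the fingertips stand 22 mm ahead of it and the grasp point (between the pads) lies 3 mm ahead of it; x points along the fingers, y is the direction in which the jaws open and shut, and the axes are right-handed (so a half turn about x gives the same grasp; the last joint's range is limited). The gripper opens to 85 mm and grips with 20 to 120 N. Pads are 22 mm wide; open, the fingers measure 114 mm over their backs; the gripper's body (76 mm by 85 mm) begins 54 mm behind the grasp point. The pads swing forward as they close: fully open they stand 13 mm farther back than shut.
Start: joints at [1.095, 0.423, 1.63, -0, 1.089, -0.019], TCP at [0.276, 0.561, 0.253] pointing down, gripper open.
Joint ranges: [-3, 3], [-0.9, 2.11], [0.09, 2.58], [-1.31, 4.45], [0.11, 2.69], [-2.54, 2.54]. Speed limits (rad/s): [2.39, 2.39, 3.01, 3.14, 3.14, 3.14].

INTERFACE

Orientations are given as a rotation vector (axis times angle).
In Python, from rig import manip gives the robot as it stands. The module is installed in compiled form; this text tells all that it offers. Calls block until the motion is done:
- manip.move_to(position, orientation): joint-space move of the TCP to a pose.
- manip.servo_line(position, orientation=None, rate=0.15): straight line of the TCP; orientation=None keeps the orientation; rate is the mean speed in m/s.
- manip.set_joints(angles): joint-space move.
- manip.command_gripper(opening, f_grip=None): finger opening in m; f_grip is the grip in N (None keeps the last); returns when the fingers have stopped.
- manip.hold(seconds).
- manip.solve_ik(position, orientation): joint angles nearest the present ones, or None.
- manip.camera(name): name is "scene" or "side" or "wrist"; returns a dict with "image" (400x640x3 uint8, red, green, blue), "fx", "fy", "cx", "cy" (pixels), "cam_to_world" (4x4, takes a point from camera to world coordinates); the wrist camera has in their place "mount" (4x4, takes a point from camera to tool coordinates, whose origin is the TCP and whose axes are the tool frame's). Camera axes: x right, y down, z forward; pixel columns grow to the right and rows downward; lengths in m; the calibration is good to about 2 mm. A picture is of the moment at which its call begins: read the wrist's pose just before it. There is no depth.
A pose or a line that the arm cannot do raises manip.IKError and nothing moves.
- manip.sign_off(): hands the job in, once; it reports no verdict.
Readings, each from a call of its own:
- manip.get_time(): time.
- manip.get_joint_positions(): joint angles.
- manip.get_joint_vel(): joint speeds.
- manip.get_tau(): joint torques, N m.
- manip.get_position(): TCP position.
- manip.get_ee_rot(): TCP orientation.
- manip.get_contact_force(): force on the tool from outside, world axes, zero at the start.
- manip.get_torque(): the same for the moment, N m.
- manip.get_width(): finger opening in m.
Only numpy, scipy, OpenCV 4.12 (cv2) and the standard library are available. Lean on these libraries where they do the work, as an engineer would, in place of code of your own. Each camera call takes 0.05 s, during which the arm holds its last target.

## Working session

There is one attempt and no reset: what is moved stays moved. The work goes in short steps, each a Python script; the robot and the scene stay as the last script left them, time stands still between calls to the robot, and variables do not carry over. Pictures are saved under pics/ and viewed, and the job is handed in when it is done.

```bash
mkdir -p pics
python3 - <<'E'
from rig import manip
import cv2,pickle
d={}
for n in ["scene","side","wrist"]:
    c=manip.camera(n); d[n]=c
    cv2.imwrite(f"pics/{n}0.png",c["image"][:,:,::-1])
    print(n,{k:(v.tolist() if hasattr(v,'tolist') else v) for k,v in c.items() if k!='image'})
d['p']=manip.get_position();d['r']=manip.get_ee_rot()
print(d['p'],d['r'],manip.get_time(),manip.get_width())
pickle.dump(d,open('c0.pkl','wb'))
E
```

```text
scene {'fx': 506.10808669439007, 'fy': 506.10808669439007, 'cx': 315.305646232693, 'cy': 195.18839814980717, 'cam_to_world': [[0.7273813296234516, -0.3511753896257863, 0.5895695438507629, -0.12713636979046491], [-0.6860967701684744, -0.3893071948198024, 0.614582077533932, -0.3910663780139953], [0.013697564732727206, -0.8515372885450838, -0.5241150855849116, 0.6237079312952397], [0.0, 0.0, 0.0, 1.0]]}
side {'fx': 363.990752181051, 'fy': 363.990752181051, 'cx': 328.2806216478926, 'cy': 198.91045304371562, 'cam_to_world': [[-0.8570025721017984, -0.27295013639815335, 0.4370867356156343, 0.10766271334956383], [-0.5147910403543159, 0.4916124226672794, -0.7023584630729022, 0.8889660776875177], [-0.023168430715588637, -0.8269313447435873, -0.5618253953843126, 0.5328215125138922], [0.0, 0.0, 0.0, 1.0]]}
wrist {'fx': 345.0642543273336, 'fy': 345.0642543273336, 'cx': 322.6186448738698, 'cy': 201.60663409003462, 'mount': [[0.0014313074546617379, -0.2648540122267723, 0.9642874589904971, -0.12075357301624273], [0.9999988765646988, -5.0241149200631114e-05, -0.0014981138696312406, 0.0005027225592156848], [0.00044522837924379667, 0.9642885199374751, 0.26485364276989404, -0.06607918031623695], [0.0, 0.0, 0.0, 1.0]]}
[0.2754573  0.56057745 0.25270529] [ 0.35731569  1.54124595 -0.35914828] 0.15 0.08513540055609045
```

View pics/scene0.png

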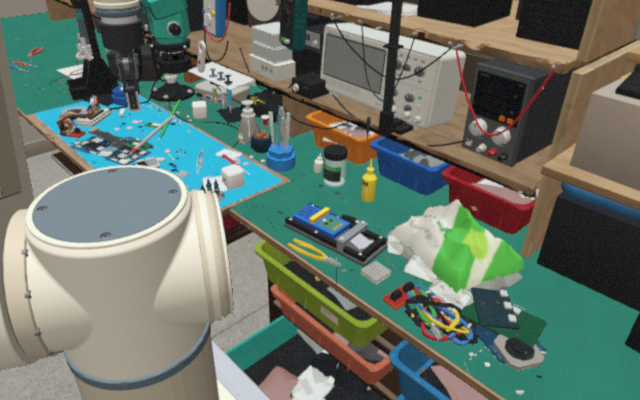

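View pics/side0.png

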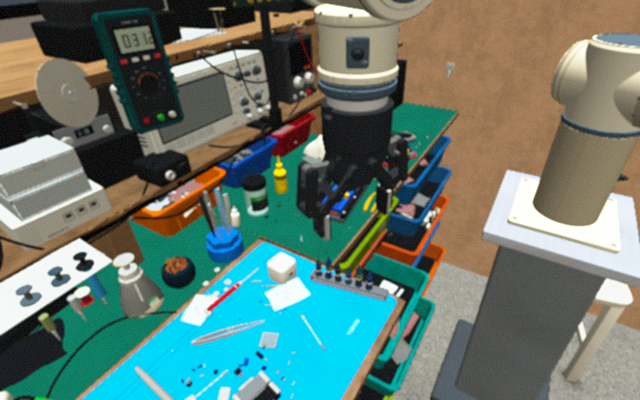

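View pics/wrist0.png

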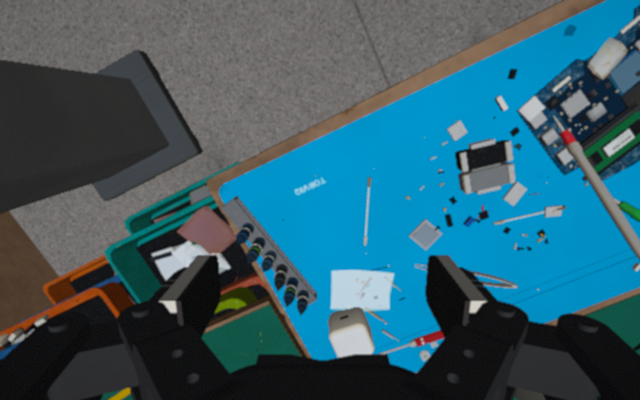

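The scene view shows the jig at about (335,232), with the blue carrier, the yellow rib near (318,214) and the grey bridge near (355,235). The heatsink is at (376,271). The other two views don't show the jig usefully, so I'll enlarge the scene view.

```bash
cat > h.py <<'E'
import numpy as np,cv2
from scipy.spatial.transform import Rotation as R
def ray(c,px,T=None):
    T=c['cam_to_world'] if T is None else T
    T=np.array(T)
    d=T[:3,:3]@np.array([(px[0]-c['cx'])/c['fx'],(px[1]-c['cy'])/c['fy'],1]); return T[:3,3],d
def plane(c,px,z,T=None):
    o,d=ray(c,px,T); return o+d*(z-o[2])/d[2]
def proj(c,P,T=None):
    T=np.array(c['cam_to_world'] if T is None else T)
    q=T[:3,:3].T@(np.array(P)-T[:3,3]); return c['fx']*q[0]/q[2]+c['cx'],c['fy']*q[1]/q[2]+c['cy']
def wT(c,p,r):
    T=np.eye(4);T[:3,:3]=R.from_rotvec(r).as_matrix();T[:3,3]=p;return T@np.array(c['mount'])
E
python3 - <<'E'
import pickle,cv2
from h import *
d=pickle.load(open('c0.pkl','rb'));c=d['scene']
im=c['image'][:,:,::-1][190:300,270:410]
cv2.imwrite('pics/crop0.png',cv2.resize(im,None,fx=5,fy=5,interpolation=cv2.INTER_CUBIC))
for px in [(335,232),(318,214),(355,237),(376,271)]: print(px,plane(c,px,0.02))
E
```

```text
(335, 232) [0.48359663 0.18588466 0.02      ]
(318, 214) [0.50340135 0.25693021 0.02      ]
(355, 237) [0.50120949 0.14673433 0.02      ]
(376, 271) [0.45258128 0.04914585 0.02      ]
```

View pics/crop0.png

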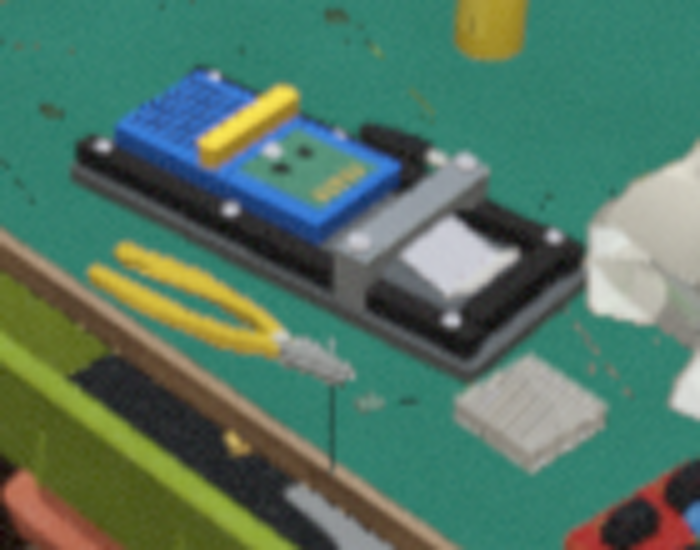

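The enlarged crop shows the carrier waiting in front of the bridge, with the push direction running image-right and down, roughly world -y. The next step is to close the fingers and take a wrist view above the jig.

```bash
cat >> h.py <<'E'
def tool(yaw):  # tool z along push (yaw), x down
    z=np.array([np.cos(yaw),np.sin(yaw),0]);x=np.array([0,0,-1.]);y=np.cross(z,x)
    return R.from_matrix(np.stack([x,y,z],1)).as_rotvec()
E
python3 - <<'E'
import pickle,cv2
from h import *
from rig import manip
d=pickle.load(open('c0.pkl','rb'));c=d['scene']
# wall-end screw heads etc: lower edge of base plate corners (bench z~0..10mm), crop px/5+offset
f=lambda u,v:(270+u/5,190+v/5)
a=plane(c,f(75,165),0.010);b=plane(c,f(470,368),0.010);e=plane(c,f(585,270),0.010)
print(a,b,e); v=b-a; yaw=np.arctan2(v[1],v[0]); print(yaw,np.linalg.norm(v),np.linalg.norm(e-b))
ctr=(a+e)/2; print(ctr)
for k in (yaw,yaw+np.pi): print(manip.solve_ik([ctr[0],ctr[1],0.25],tool(k)))
manip.command_gripper(0.0)
print(manip.get_time(),manip.get_width())
manip.move_to([ctr[0],ctr[1],0.25],tool(yaw))
p,r=manip.get_position(),manip.get_ee_rot()
w=manip.camera("wrist");s=manip.camera("side")
pickle.dump(dict(p=p,r=r,w=w,s=s),open('c1.pkl','wb'))
cv2.imwrite('pics/wrist1.png',w['image'][:,:,::-1]);cv2.imwrite('pics/side1.png',s['image'][:,:,::-1])
print(p,r,manip.get_time(),manip.get_contact_force())
E
```

```text
[0.43825399 0.28977713 0.01      ] [0.46173386 0.08607122 0.01      ] [0.54185768 0.0962471  0.01      ]
-1.4560391918237265 0.20505463389654469 0.0807674131302864
[0.49005583 0.19301212 0.01      ]
[0.35260423 0.28361137 1.84927075 0.         1.00871054 0.2378471 ]
None
0.9167 -6.485670806015526e-05
[0.49003088 0.193797   0.25006232] [ 1.12357675  1.26188483 -1.12298139] 2.5833 [-0.32562627 -0.2712723  -0.02359508]
```

View pics/wrist1.png

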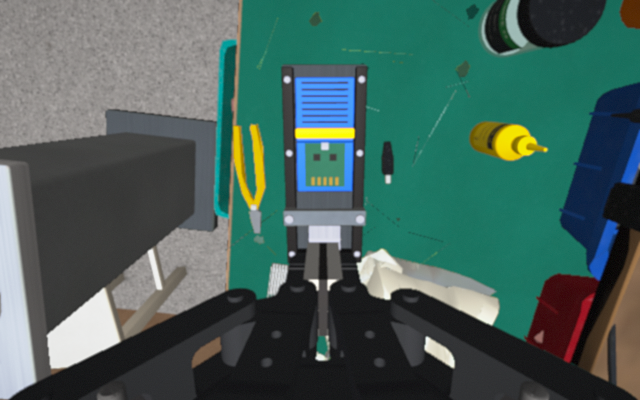

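View pics/side1.png

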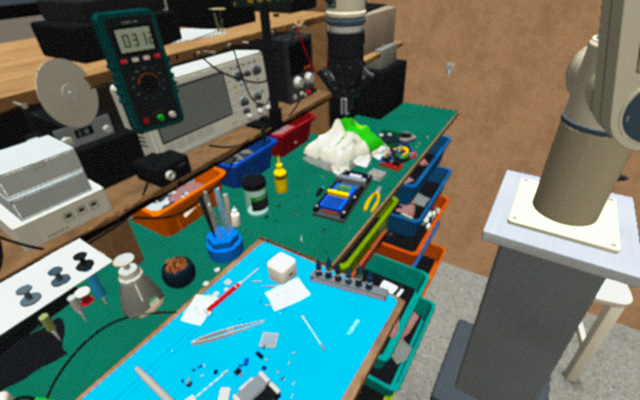

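The wrist view shows the whole jig. The deck is at rows 78–128, the yellow rib at rows 128–139 (columns 296–355), the nose near row 190, the bridge at rows 210–224, and the wall screws at columns ~288 and ~362. Next I measure these.

Run:
```python
import pickle,cv2
from h import *
d=pickle.load(open('c1.pkl','rb'));c=d['w'];T=wT(c,d['p'],d['r'])
im=c['image'];hsv=cv2.cvtColor(im,cv2.COLOR_RGB2HSV)
roi=np.zeros(im.shape[:2],np.uint8);roi[60:230,280:372]=255
def m(lo,hi): return cv2.inRange(hsv,lo,hi)&roi
# screws
g=m((0,0,150),(180,60,255));n,l,st,ce=cv2.connectedComponentsWithStats(g)
P=[]
for i in range(1,n):
    if 4<=st[i,4]<60: print('white',ce[i].round(1),st[i,4],plane(c,ce[i],0.023,T).round(4))
y=m((20,150,150),(35,255,255));n,l,st,ce=cv2.connectedComponentsWithStats(y);i=1+np.argmax(st[1:,4]);print('rib',st[i],ce[i])
r=cv2.minAreaRect(np.argwhere(l==i)[:,::-1].astype(np.float32));print(r)
b=m((100,150,80),(125,255,255));n,l,st,ce=cv2.connectedComponentsWithStats(b)
for i in range(1,n):
    if st[i,4]>100: print('blue',st[i],ce[i])
ov=cv2.resize(im[50:240,260:400,::-1],None,fx=4,fy=3,interpolation=cv2.INTER_CUBIC) 
ov=cv2.resize(im[60:240,270:380,::-1],None,fx=3.3,fy=3.3,interpolation=cv2.INTER_CUBIC);cv2.imwrite('pics/z1.png',ov)
```

```text
white [286.7  79. ] 40 [0.4462 0.2814 0.023 ]
white [361.2  79. ] 41 [0.5167 0.2896 0.023 ]
white [325. 138.] 55 [0.4889 0.2306 0.023 ]
white [324.5 146.4] 58 [0.4894 0.2223 0.023 ]
white [288.7 152.8] 36 [0.4543 0.2118 0.023 ]
white [359.3 152.7] 35 [0.5249 0.2201 0.023 ]
rib [295 129  60   9 540] [324.5 133. ]
((324.5, 133.0), (8.0, 59.0), 90.0)
blue [ 295   77   61   50 2749] [324.71335031 101.68424882]
blue [ 296  140   58   52 1308] [324.93654434 167.27981651]
```

View pics/z1.png

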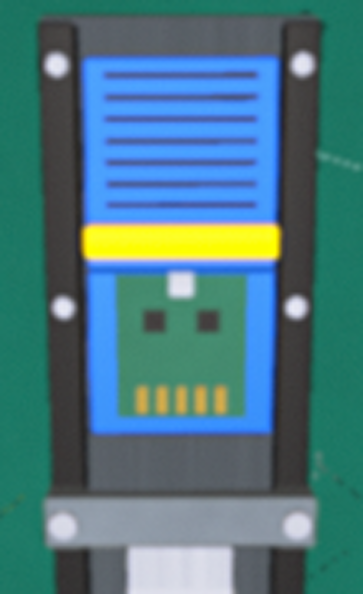

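Run:
```python
import pickle
from h import *
d=pickle.load(open('c1.pkl','rb'));c=d['w'];T=wT(c,d['p'],d['r'])
S=[plane(c,p,.023,T) for p in [(286.7,79),(361.2,79),(288.7,152.8),(359.3,152.7)]]
v=S[2]+S[3]-S[0]-S[1];yaw=np.arctan2(v[1],v[0]);u=np.array([np.cos(yaw),np.sin(yaw)]);n=np.array([-u[1],u[0]])
print('yaw',yaw,T[:3,3])
br=[plane(c,(324.5,q),.036,T)[:2] for q in (209.7,225)]
bc=(br[0]+br[1])/2
cl=np.mean([s[:2] for s in S],0)
org=cl+u*((bc-cl)@u-0.045);print('jig origin',org)
f=lambda px,z:((plane(c,px,z,T)[:2]-org)@u*1000,(plane(c,px,z,T)[:2]-org)@n*1000)
print('bridge x',[f((324.5,q),.036) for q in (209.7,225)])
print('tail',f((324.7,76.8),.029),'rib rear base',f((324.5,127.7),.029),'rib front top',f((324.5,138.8),.0415),'nose',f((324.9,191.5),.029))
for z,q in((.022,65),(.01,65)):print('plate rear',f((325,q),z))
for s in S: print('screw',(s[:2]-org)@u*1000,(s[:2]-org)@n*1000)
```

```text
yaw -1.4534492238258192 [0.48329647 0.26035797 0.37083265]
jig origin [0.49189326 0.1969149 ]
bridge x [(np.float64(36.80750788436682), np.float64(0.4303949628400976)), (np.float64(53.19249211563322), np.float64(0.4258987189374062))]
tail (np.float64(-90.73965756541983), np.float64(0.6850567718678803)) rib rear base (np.float64(-44.15465806201975), np.float64(0.48539129197061703)) rib front top (np.float64(-34.63157732854401), np.float64(0.42424357269096447)) nose (np.float64(19.54612363162432), np.float64(0.8756530877274017))
plate rear (np.float64(-101.80957737464159), np.float64(1.00671125752932))
plate rear (np.float64(-103.10978794448037), np.float64(1.0795229012728857))
screw -89.29640614098396 -35.47446816657283
screw -89.17117565809217 35.47446816657293
screw -19.1238258369833 -35.523915469808195
screw -19.107099465787087 35.5239154698082
```

Measured values agree to about 1 mm with the stated geometry: carrier at jig x ≈ -35.5 mm, rib rear face at about -44.5. I'll put the fingertips on the deck just behind the rib and press in small steps, watching the force.

```bash
cat >> h.py <<'E'
yaw=-1.4535;u=np.array([np.cos(yaw),np.sin(yaw)]);n=np.array([-u[1],u[0]]);org=np.array([0.49189,0.19691])+n*0.0005
def W(x,z,y=0): q=org+u*x/1000+n*y/1000; return [q[0],q[1],z]
def st(m):
    p=m.get_position();F=m.get_contact_force();q=p[:2]-org
    return f"t{m.get_time():.2f} x{q@u*1000:.1f} y{q@n*1000:.1f} z{p[2]*1000:.1f} F {F[:2]@u:.1f} {F[:2]@n:.1f} {F[2]:.1f}"
E
python3 - <<'E'
from h import *
from rig import manip as m
o=tool(yaw)
m.move_to(W(-58.5,0.10),o); print(st(m))
m.servo_line(W(-58.5,0.056),o,0.08); print(st(m))
z=0.052
while z>0.030:
    m.servo_line(W(-58.5,z),o,0.03); F=m.get_contact_force()[2]; print(round(z*1000,1),st(m))
    if F>22: break
    z-=0.0015
E
```

```text
t3.27 x-58.9 y0.5 z100.6 F 0.2 -0.8 0.6
t3.98 x-58.5 y-0.0 z55.7 F -0.1 -0.8 0.5
52.0 t4.26 x-58.5 y0.0 z52.1 F -0.2 -0.7 -0.4
50.5 t4.51 x-58.6 y0.3 z50.8 F -0.0 0.1 2.4
49.0 t4.76 x-58.6 y0.3 z49.2 F -0.8 -0.2 3.8
47.5 t5.01 x-58.6 y0.3 z47.6 F -1.0 -1.1 5.6
46.0 t5.26 x-58.6 y0.3 z46.2 F -1.0 0.6 6.4
44.5 t5.51 x-58.6 y0.3 z44.8 F -0.5 -0.3 5.8
43.0 t5.76 x-58.6 y0.3 z44.0 F 0.8 -1.0 16.3
41.5 t6.01 x-58.6 y0.4 z43.9 F 1.4 -7.3 31.9
```

The plate is flush (TCP z 43.9 mm, as predicted) with about 30 N down, at roughly 10 N/mm compliance. Now to push while holding that press.

Run:
```python
from h import *
from rig import manip as m
import cv2
o=tool(yaw)
x=-58.5
while x<-12:
    x+=5
    m.servo_line(W(x,0.0415),o,0.04); print(x,st(m))
    F=m.get_contact_force()
    if F[:2]@u<-35 or F[2]<12 or F[2]>55: break
w=m.camera("wrist");cv2.imwrite('pics/w2.png',w['image'][:,:,::-1])
s=m.camera("scene");cv2.imwrite('pics/s2.png',cv2.resize(s['image'][190:300,270:410,::-1],None,fx=5,fy=5,interpolation=cv2.INTER_CUBIC))
```

```text
-53.5 t6.28 x-55.0 y1.6 z44.0 F -4.9 -4.3 25.7
-48.5 t6.56 x-50.6 y2.1 z44.0 F -8.8 -3.5 23.3
-43.5 t6.83 x-45.7 y2.3 z44.0 F -10.5 -3.3 23.6
-38.5 t7.11 x-40.8 y2.3 z44.0 F -11.1 -3.3 24.5
-33.5 t7.38 x-35.8 y2.3 z44.0 F -11.5 -3.6 23.6
-28.5 t7.66 x-30.8 y2.3 z44.0 F -10.7 -4.6 25.4
-23.5 t7.93 x-25.7 y2.3 z44.0 F -11.3 -3.5 24.2
-18.5 t8.21 x-20.7 y2.3 z44.0 F -10.8 -2.3 25.0
-13.5 t8.48 x-16.4 y2.3 z44.0 F -16.4 -3.9 25.0
-8.5 t8.76 x-11.9 y2.3 z44.0 F -20.5 -4.3 23.1
```

View pics/w2.png

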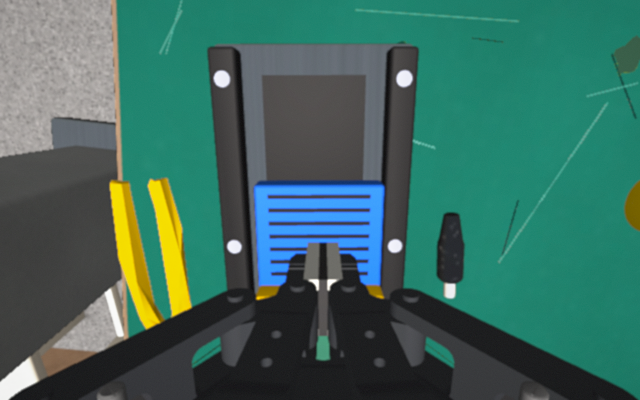

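View pics/s2.png

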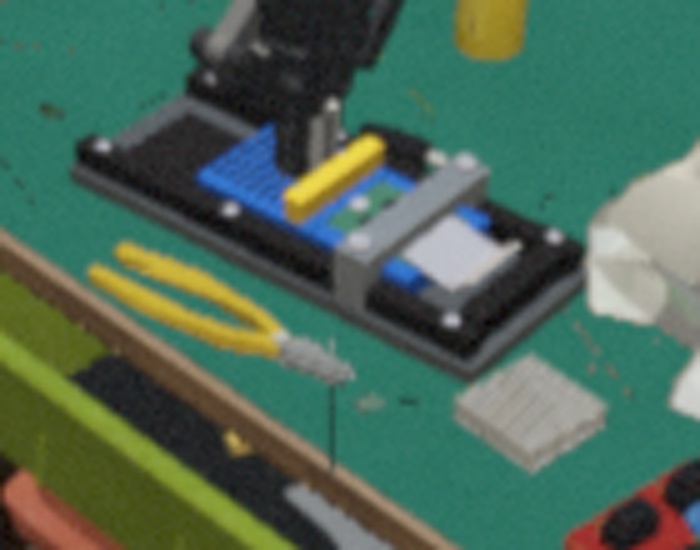

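The nose is now under the bridge and lifting the leaf, and the tail is still on the pressed plate. I'll keep pushing until the end-stop force shows.

Run:
```python
from h import *
from rig import manip as m
import cv2
o=tool(yaw)
x=-8.5
while x<25:
    x+=4 if x<3 else 1.5
    m.servo_line(W(x,0.0415),o,0.03); print(x,st(m))
    F=m.get_contact_force()
    if F[:2]@u<-42 or F[2]<12 or F[2]>55: break
w=m.camera("wrist");cv2.imwrite('pics/w3.png',w['image'][:,:,::-1])
s=m.camera("scene");cv2.imwrite('pics/s3.png',cv2.resize(s['image'][190:300,270:410,::-1],None,fx=5,fy=5,interpolation=cv2.INTER_CUBIC))
```

```text
-4.5 t9.14 x-8.0 y2.3 z44.0 F -21.3 -4.4 24.7
-0.5 t9.43 x-3.9 y2.3 z44.0 F -20.3 -3.7 24.4
3.5 t9.71 x0.2 y2.3 z44.0 F -20.8 -3.6 24.6
5.0 t9.96 x1.1 y2.3 z44.0 F -24.6 -4.4 23.9
6.5 t10.21 x2.8 y2.3 z44.0 F -23.2 -4.7 23.8
8.0 t10.46 x4.5 y2.4 z44.0 F -21.3 -4.6 24.3
9.5 t10.71 x6.1 y2.3 z44.0 F -21.1 -4.0 24.7
11.0 t10.96 x7.7 y2.3 z44.0 F -21.8 -3.9 24.8
12.5 t11.21 x9.2 y2.3 z44.0 F -20.3 -4.1 24.8
14.0 t11.46 x10.7 y2.3 z44.0 F -21.3 -4.9 24.0
15.5 t11.71 x12.2 y2.3 z44.0 F -21.7 -4.0 24.9
17.0 t11.96 x13.7 y2.3 z43.9 F -20.1 -5.1 24.3
18.5 t12.21 x13.8 y2.4 z44.0 F -31.0 -4.7 24.2
20.0 t12.46 x14.0 y2.4 z44.0 F -41.2 -6.3 22.1
21.5 t12.71 x14.2 y2.4 z44.0 F -51.0 -7.6 21.1
```

View pics/w3.png

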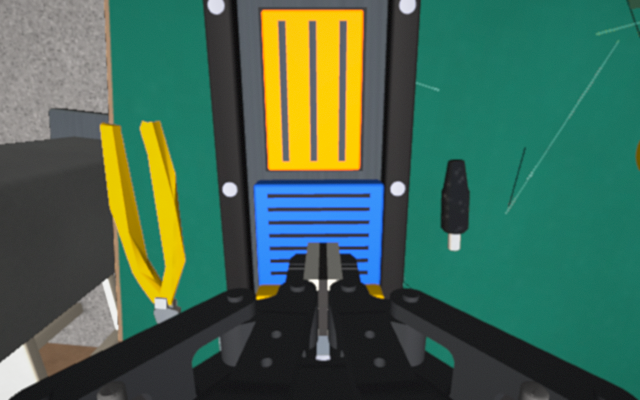

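View pics/s3.png

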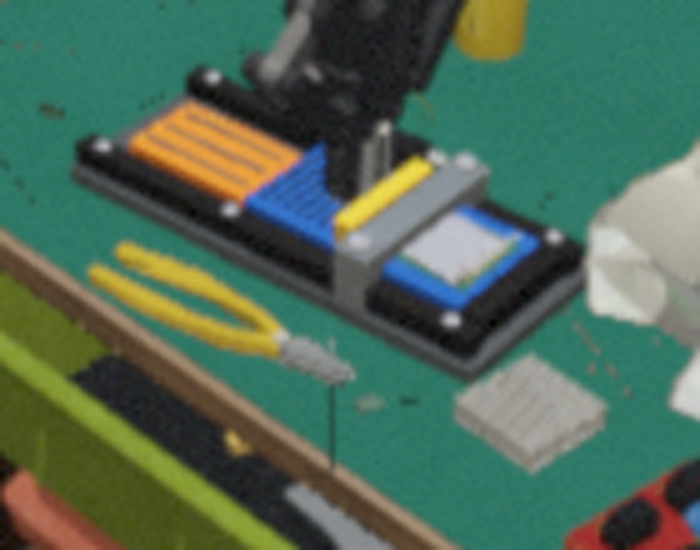

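The carrier is home: push force jumped at x≈14 mm and the orange plate is up behind the tail. I'll relax the push force, then lift straight up.

Run:
```python
from h import *
from rig import manip as m
import cv2,pickle
o=tool(yaw)
for x,z in ((16.5,.0415),(15.2,.0428),(14.6,.0438),(14.2,.0445),(14.0,.047)):
    m.servo_line(W(x,z,2.2),o,0.03); print(x,st(m))
m.servo_line(W(14,0.10,2.2),o,0.06); print(st(m))
m.servo_line(W(20,0.25,0),o,0.15); m.hold(0.3); print(st(m))
p,r=m.get_position(),m.get_ee_rot()
w=m.camera("wrist");cv2.imwrite('pics/w4.png',w['image'][:,:,::-1])
s=m.camera("scene");cv2.imwrite('pics/s4.png',cv2.resize(s['image'][190:300,270:410,::-1],None,fx=5,fy=5,interpolation=cv2.INTER_CUBIC))
pickle.dump(dict(p=p,r=r,w=w),open('c4.pkl','wb'))
```

```text
16.5 t13.14 x13.7 y2.6 z44.0 F -19.3 -9.8 30.9
15.2 t13.39 x13.5 y2.5 z44.0 F -12.1 -5.1 17.9
14.6 t13.64 x13.5 y2.4 z44.1 F -9.2 -0.6 5.6
14.2 t13.89 x13.5 y2.3 z44.4 F -7.4 -0.3 1.0
14.0 t14.14 x13.6 y1.9 z46.8 F -6.6 -0.4 -1.0
t15.18 x14.1 y2.0 z99.8 F 0.5 -0.7 -0.6
t16.62 x20.0 y-0.2 z249.4 F -0.2 0.5 0.0
```

View pics/w4.png

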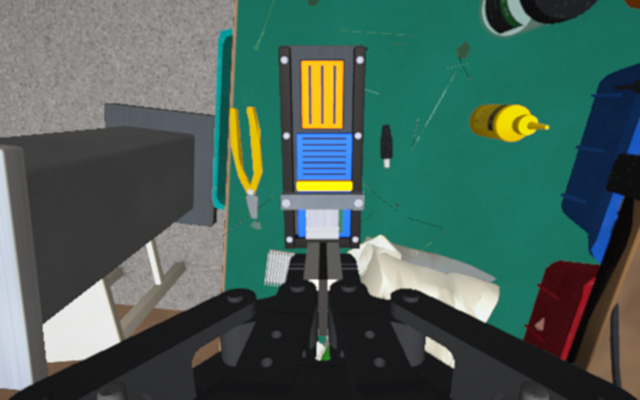

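View pics/s4.png

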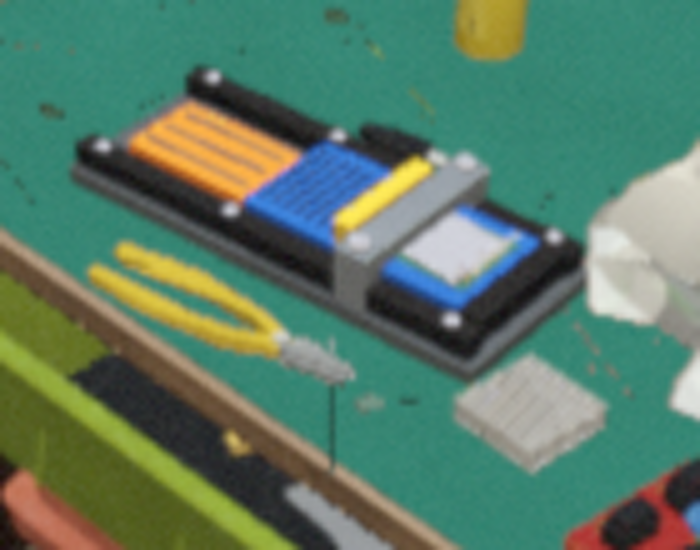

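The wrist view shows orange plate (rows 60–130), then tail, rib and bridge, with the hand clear. Quick numeric check of "home":

Run:
```python
import pickle,cv2
from h import *
d=pickle.load(open('c4.pkl','rb'));c=d['w'];T=wT(c,d['p'],d['r'])
im=c['image'];hsv=cv2.cvtColor(im,cv2.COLOR_RGB2HSV)
f=lambda v,z:round((plane(c,(324,v),z,T)[:2]-org)@u*1000,1)
for name,lo,hi in(('blue',(100,150,80),(125,255,255)),('yel',(22,150,150),(35,255,255)),('org',(8,150,150),(21,255,255))):
    k=cv2.inRange(hsv,lo,hi)[:,300:345];rr=np.where(k[40:250].sum(1)>255*8)[0]+40;print(name,rr.min(),rr.max(),np.where(np.diff(rr)>1)[0].size)
    if name=='blue':print('tail',f(rr.min()-.5,.022))
    if name=='yel':print('rib rear',f(rr.min()-.5,.022),'front top',f(rr.max()+.5,.0345))
    if name=='org':print('plate',f(rr.min()-.5,.017),f(rr.max()+.5,.017))
k=cv2.inRange(hsv,(100,150,80),(125,255,255))
for col in (301,302,303,345,346,347,348):
    rr=np.where(k[205:250,col])[0]+205
    if rr.size: print(col,rr.min(),rr.max(),'nose',f(rr.max()+.5,.022))
cv2.imwrite('pics/z4.png',cv2.resize(im[120:260,270:380,::-1],None,fx=4,fy=4,interpolation=cv2.INTER_CUBIC))
```

```text
blue 133 237 3
tail -21.9
yel 62 189 1
rib rear -87.6 front top 33.2
org 60 128 2
plate -89.9 -25.4
301 210 237 nose 89.4
302 210 237 nose 89.4
303 210 237 nose 89.4
345 210 237 nose 89.4
346 210 237 nose 89.4
347 210 237 nose 89.4
348 210 237 nose 89.4
```

View pics/z4.png

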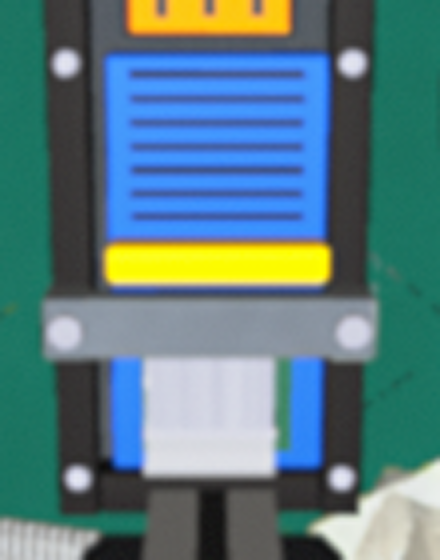

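The tail is at -21.9 mm (expected -22), and the nose meets the stop with no visible gap. Everything is clear, so I'm handing it in.

```bash
python3 -c "
from rig import manip as m
print(m.get_contact_force(),m.get_time()); m.sign_off()"
```

```text
[-0.21818521 -0.21601196  0.09933098] 16.725
the job is handed in; nothing more can be done
```

The carrier is loaded. It is home against the end stop, the orange plate has sprung up behind its tail, and the hand is clear. I handed the job in at 16.7 s.

**How it went:** I pressed the grooved deck down with closed fingertips until the plate was flush. I then pushed the carrier along under the bridge and leaf with about 24 N held down. The push force rose to 51 N where the end stop was expected. I then relaxed the push and lifted straight up.

**Last checks:**
- **Tail:** it measured at jig x = -21.9 mm, against -22 mm expected.
- **Nose:** it showed no visible gap to the stop. Its edge read 89.4 mm against 88 mm, which is within the calibration and pixel error.
- **Orange plate:** it is up, spanning about -90 to -25 mm.
- **Hand:** the contact force is about zero.
- **Other objects:** the heatsink and DC plug look unmoved. I did not check the red adapter, red screwdriver or cube charger at the end; the arm never worked near them.

**Two readings that were off:**
- **Fingertips:** they settled about 2 mm to one side while pressed. This had no effect.
- **Rib rear edge:** the automatic colour reading also picked up the orange plate, so I discarded it. The rib's front edge read 33.2 mm against 34 mm expected.

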